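Clamp a seal stone in the crank-driven engraving vise

TASK

Put the stone block squarely in the middle between the vise jaws, lying flat on the two steel parallels and pushed against the fixed jaw, and let go of it. Then fit the loose crank fully down on the vise's square shaft and turn it clockwise, several full turns, until the stone is held firmly; stop when the crank gets clearly stiffer, because forcing it further would crack the stone. Leave the crank on the shaft and disturb nothing else.

Things in the scene. Friction and masses are not known exactly. Their poses are not given: they have to be found in the camera images.
- vise: Low steel engraving vise screwed to the bench, slide along its own y. Origin: on the bench under its middle; z up. Bed 100 mm (x) by 225 mm (y), top at z = 30 mm. The +y end carries the fixed jaw. The sliding jaw (74 mm wide, top at z = 76 mm) faces it with a rubber pad that gives under load; at the start the mouth is 59 to 69 mm wide (jaw position not reported).
- block_seat (a point): Where the underside centre of the stone belongs: 18 mm on the -y side of the fixed jaw's face, level with the tops of the two parallels (steel strips 12 mm tall, 8 mm wide, 66 mm long along x, their middles 8 and 28 mm from that face), 42 mm over the bench. Axes as the vise.
- shaft_foot (a point): Point on the upright shaft's axis, on the flat flange (38 mm across) where the crank's underside rests when fully down, 85 mm over the bench. Axes as the vise, not as the square. Above it the shaft is a 14 mm square, 15 mm tall, then a round tapered tip 6 mm tall, 12 mm across at its foot, 8 mm at its end.
- block: Seal stone, a plain brown polished block 60 mm (x) by 36 mm (y) by 45 mm (z), about 0.27 kg. Origin: centre of its underside; z up. In the vise its 60 mm length lies along the vise's x.
- crank: Loose steel crank, 0.37 kg, standing on its hub. Origin: centre of the hub's underside; z up, x along the arm. Hub 28 mm square (sides along x, y), 48 mm tall, with a 16 mm square socket, 22 mm deep, in its underside (fits the shaft four ways). Flat arm 16 mm wide, 30 to 39 mm above the underside, running to the handle.
- handle_mid (a point): Middle of the crank's upright round wooden handle: 60 mm from the hub axis along the crank's x, 60 mm above the hub's underside. The handle is 20 mm across, 38 mm tall and spins freely about its own upright axis. Axes as the crank.
- jar: Small amber jar with a black cap, 54 mm across, 70 mm tall, a bystander. Origin: centre of its underside.
- brush: Flat brush lying on the bench, a bystander. Origin: its underside.
- sanding_block: Cork sanding block 75 by 45 by 28 mm, a bystander. Origin: centre of its underside.
- fixed_jaw: Fixed jaw, 74 mm wide along x, 46 mm tall. Origin: on the bed, 30 mm over the bench, at the middle of its upright clamping face; the jaw lies on the +y side of it and the stone belongs on its -y side. Axes as the vise.
- gear_case (a point): Foot of the grey gear case (60 x 58 mm, 52 mm tall, on the bed) under the upright shaft, at the vise's -y end. A clockwise turn of the shaft (from above) moves the sliding jaw 12 mm towards +y; it never runs back. Drag 0.3 N m (5 N at the crank handle). On meeting the stone it rises 0.019 N m (0.32 N at the handle) per 10 N of clamping; 100 N is good, over 250 N cracks it.
- shaft_shoulder (a point): Point on the shaft's axis at the top of the square, 15 mm over the flange, where the round tip begins. The square may stand at any angle (not reported; these axes are the vise's): a crank lowered over the tip rests here on the square's corners until it is turned, within a quarter turn, to where it drops on.
There are look-alikes about, which are no part of the job. Of the things that look like the crank, the larger one is meant.

How it is judged:
By the outcome, as a careful person would: the job done as asked, in the order asked, and still so for the second after the job is handed in, with the robot touching nothing.
It also fails if it takes over 72 s, if anything falls off the work surface, if the arm or the gripper's body presses on something with over 40 N, if the wrist force passes 120 N, or if a joint passes its speed limit or range.

ROBOT

A 6-joint arm with a two-finger parallel gripper is mounted at the origin on the work surface. World frame = base frame: x ahead of the robot, y to its left, z up, the work surface at z = 0. Lengths are in m, angles in rad, forces in N, time in s.
With the tool pointing down it reaches from about 0.275 to 0.75 m from the base axis. Payload 10.2 kg.
Tool frame: the origin (TCP) lies midway between the tips of the shut fingers; the grasp point (between the pads) lies 19 mm behind it (env.hold_point_z is the distance from the TCP to the grasp point, in m); x points along the fingers, z is the direction in which the jaws open and shut, and the axes are right-handed (so a half turn about x gives the same grasp; the last joint's range is limited). The gripper opens to 85 mm and grips with 20 to 120 N. Pads are 22 mm wide; open, the fingers measure 114 mm over their backs; the gripper's body (76 mm by 85 mm) begins 54 mm behind the grasp point. The pads swing forward as they close: fully open they stand 13 mm farther back than shut.
Start: joints at [1.049, 0.313, 1.498, -0, 1.331, -0.223], TCP at [0.155, 0.502, 0.231] pointing down, gripper open.
Joint ranges: [-2.94, 2.94], [-0.97, 2.17], [0.19, 2.56], [-1.23, 4.37], [0.02, 3.11], [-2.88, 2.88]. Speed limits (rad/s): [2.39, 2.39, 3.01, 3.14, 3.14, 3.14].

INTERFACE

Orientations are given as a unit quaternion [x, y, z, w].
In Python, from bench import env, kinematics, monitor, eyes, job gives the robot as it stands. The module is installed in compiled form; this text tells all that it offers. Calls block until the motion is done:
- env.reach(position, orientation): joint-space move of the TCP to a pose.
- env.movel(position, velocity=0.15, frame=None, guard=None): straight line of the TCP; frame=None keeps the orientation; velocity is the mean speed in m/s. With guard (N) it stops when the force on the tool has changed by that much, and returns True; else False.
- env.set_joints(angles): joint-space move.
- env.release() and env.close_gripper(effort=None): open the fingers fully, or close them until they stop; effort is the grip in N (None keeps the last).
- env.hold(seconds).
- kinematics.ik(position, orientation): joint angles nearest the present ones, or None.
- monitor.sense(): the state.
- eyes.grab_frame(name): name is "scene" or "top"; returns a dict with "frame" (384x512x3 uint8, red, green, blue), "mtx" (3x3 intrinsics, pixels), "view" (4x4, takes a point from world to camera coordinates). Camera axes: x right, y down, z forward; pixel columns grow to the right and rows downward; lengths in m; the calibration is good to about 2 mm. A picture is of the moment at which its call begins. There is no depth.
A pose or a line that the arm cannot do raises env.MotionError and nothing moves.
- job.hand_in(): hands the job in, once; it reports no verdict.
The state is a dict: "clock": time; "joints": joint angles; "qvel": joint speeds; "joint_efforts": joint torques, N m; "position": TCP position; "ee_rot": TCP orientation; "contact_force": force on the tool from outside, world axes, zero at the start; "ft_torque": the same for the moment, N m; "finger_gap": opening from 0.0 (shut) to 1.0 (fully open).
Only numpy, scipy, OpenCV 4.12 (cv2) and the standard library are available. Lean on these libraries where they do the work, as an engineer would, in place of code of your own. Each camera call takes 0.05 s, during which the arm holds its last target.

## Working session

There is one attempt and no reset: what is moved stays moved. The work goes in short steps, each a Python script; the robot and the scene stay as the last script left them, time stands still between calls to the robot, and variables do not carry over. Pictures are saved under pics/ and viewed, and the job is handed in when it is done.

```bash
mkdir -p pics; ls; python3 - <<'E'
from bench import env, kinematics, monitor, eyes, job
import cv2,json,numpy as np
s=monitor.sense();print(s, env.hold_point_z)
for n in("scene","top"):
    f=eyes.grab_frame(n);cv2.imwrite(f"pics/{n}0.png",cv2.resize(f["frame"][:,:,::-1],(800,600),interpolation=cv2.INTER_CUBIC));cv2.imwrite(f"pics/{n}0raw.png",f["frame"][:,:,::-1])
    print(n,f["mtx"],f["view"]); np.savez(f"{n}_cal.npz",K=f["mtx"],V=f["view"])
E
```

```text
pics
{'clock': 0.0, 'joints': array([ 1.04861086e+00,  3.13474386e-01,  1.49845311e+00,  1.26980517e-05,
        1.33094967e+00, -2.23406200e-01]), 'qvel': array([ 0.00163151,  0.00067742, -0.00070269,  0.00118807,  0.00010155,
        0.00015287]), 'joint_efforts': array([ 7.09784690e-04, -4.12262928e+01, -2.59747428e+01, -8.44736428e-05,
        4.07206520e-03,  2.18090906e-05]), 'position': array([0.15441997, 0.50151567, 0.23071655]), 'ee_rot': array([-0.42019092,  0.56926665,  0.41983469,  0.56843109]), 'contact_force': array([-0.70755162,  0.08223141,  0.10913479]), 'ft_torque': array([-0.00868854,  0.03238785, -0.01350227]), 'finger_gap': 1.000279766176336} 0.0187
scene [[422.73963442   0.         262.7385061 ]
 [  0.         422.73963442 191.66521204]
 [  0.           0.           1.        ]] [[-0.45054739  0.8924543  -0.02307333  0.23006315]
 [ 0.49993586  0.23080683 -0.83474089 -0.22608279]
 [-0.73964261 -0.38762551 -0.55015932  1.6054621 ]
 [ 0.          0.          0.          1.        ]]
top [[352.68308166   0.         256.3001546 ]
 [  0.         352.68308166 193.76163751]
 [  0.           0.           1.        ]] [[-0.02189001 -0.9997211  -0.00886256  0.05358776]
 [-0.99855375  0.02229813 -0.04892044  0.60575967]
 [ 0.04910442  0.00777888 -0.99876336  1.03907688]
 [ 0.          0.          0.          1.        ]]
```

View pics/scene0.png

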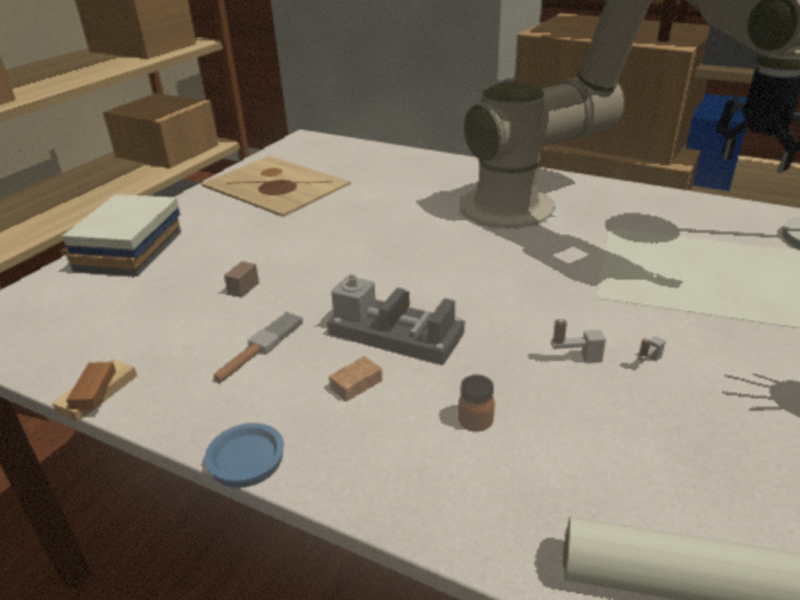

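View pics/top0.png

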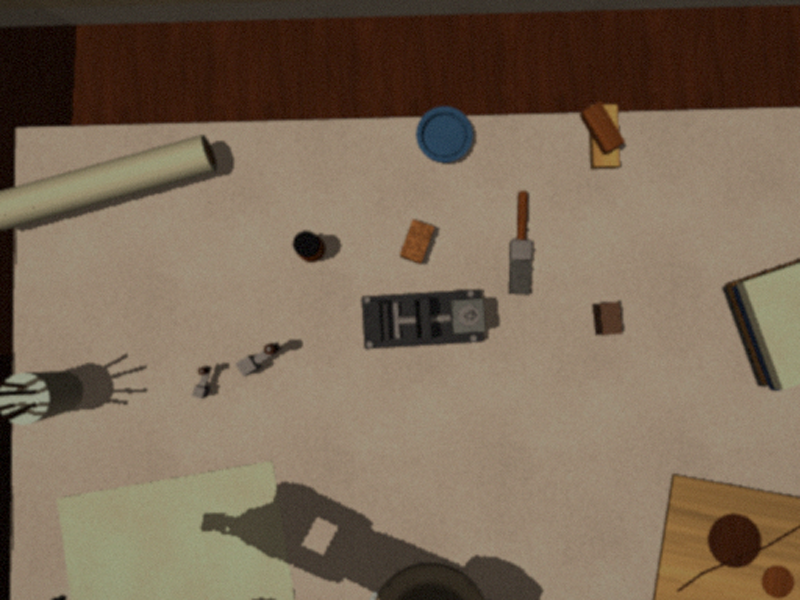

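The top view shows the vise at (425,318), the stone at (607,318), the large crank at (257,360) with a small look-alike at (203,380), the jar at (309,246) and the cork at (418,240). Next I'll zoom in on these.

```bash
python3 - <<'E'
import cv2,numpy as np
t=cv2.imread("pics/top0raw.png");s=cv2.imread("pics/scene0raw.png")
def crop(im,x0,y0,w,h,k): return cv2.resize(im[y0:y0+h,x0:x0+w],None,fx=k,fy=k,interpolation=cv2.INTER_NEAREST)
def br(i): return np.clip(i.astype(float)*1.6,0,255).astype(np.uint8)
a=crop(br(t),225,180,95,50,8);cv2.imwrite("pics/c_vise.png",a)
b=np.hstack([crop(br(t),120,210,70,50,6),crop(br(t),370,185,40,50,6)]);cv2.imwrite("pics/c_cb.png",b)
cv2.imwrite("pics/c_svise.png",crop(br(s),205,170,98,65,8))
cv2.imwrite("pics/c_scb.png",np.hstack([crop(br(s),345,195,90,45,6),crop(br(s),138,160,40,45,6)]))
E
```

```text
(no output)
```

View pics/c_vise.png

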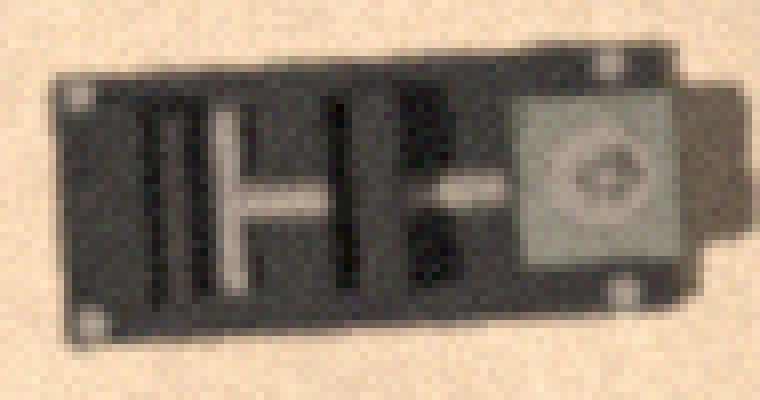

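View pics/c_cb.png

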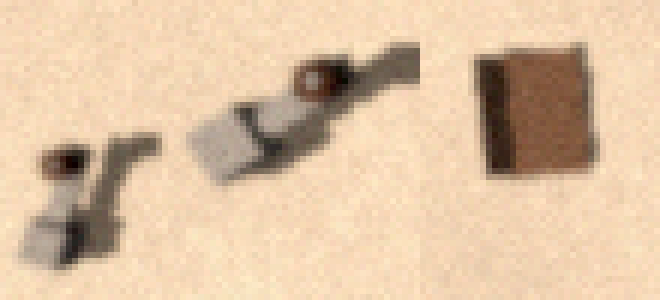

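View pics/c_svise.png

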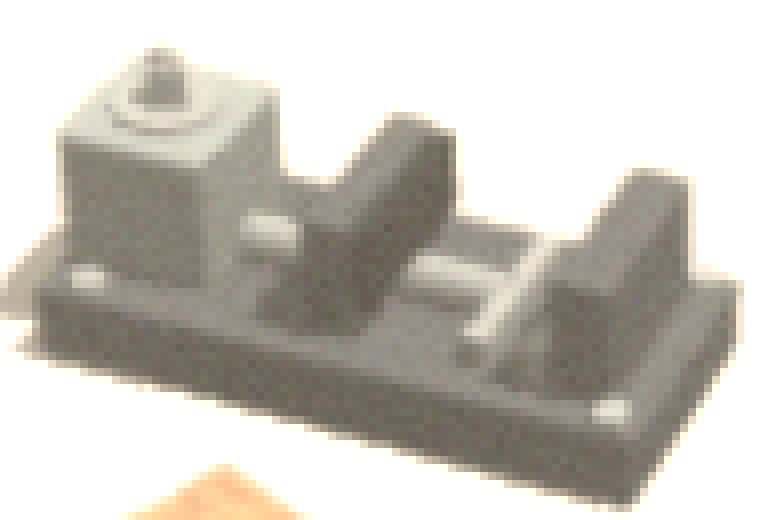

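View pics/c_scb.png

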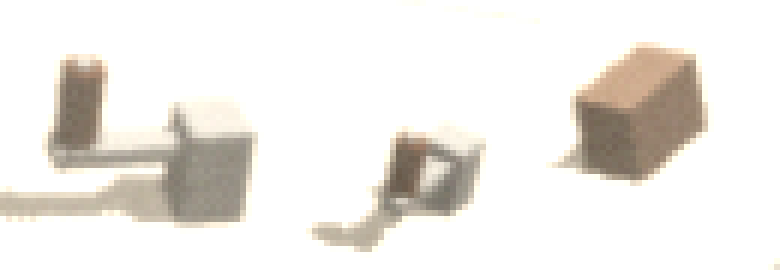

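```bash
cat > h.py <<'E'
import numpy as np, cv2
CAL={n:(lambda d:(d["K"],d["V"]))(np.load(f"{n}_cal.npz")) for n in("scene","top")}
def ray(n,px):
    K,V=CAL[n];R=V[:3,:3];c=-R.T@V[:3,3]
    px=np.atleast_2d(px).astype(float)
    d=np.c_[px,np.ones(len(px))]@np.linalg.inv(K).T@R
    return c,d
def plane(n,px,z):
    c,d=ray(n,px);return c+d*((z-c[2])/d[:,2])[:,None]
def proj(n,P):
    K,V=CAL[n];P=np.atleast_2d(P);q=P@V[:3,:3].T+V[:3,3];q=q@K.T;return q[:,:2]/q[:,2:]
def tri(pt,ps):
    c1,d1=ray("top",pt);c2,d2=ray("scene",ps);d1=d1[0];d2=d2[0]
    t=np.linalg.lstsq(np.c_[d1,-d2],c2-c1,rcond=None)[0];a=c1+t[0]*d1;b=c2+t[1]*d2
    return (a+b)/2,np.linalg.norm(a-b)
E
python3 - <<'E'
from h import *
np.set_printoptions(precision=4,suppress=True)
c=lambda x,y:(225+x/8-.5,180+y/8-.5)
t=[c(52,77),c(672,45),c(690,300),c(70,350)]
P=plane("top",t,.03);print(P)
for i in range(4):print(np.linalg.norm(P[i]-P[(i+1)%4]))
# scene bed corners
s=lambda x,y:(205+x/8-.5,170+y/8-.5)
Q=plane("scene",[s(742,285),s(632,438),s(38,290)],.03);print(Q)
# flange / shaft tip
print("flange",plane("top",[c(603,175)],.085),plane("scene",[s(158,108)],.085))
print("tip",plane("top",[c(608,174)],.106),plane("scene",[s(160,53)],.106))
# case top z .082
R=plane("top",[c(515,95),c(675,95),c(683,265),c(525,267)],.082);print(R,R.mean(0))
# fixed jaw top edge
im=cv2.imread("pics/top0raw.png").astype(int).sum(2)
for y in (195,198,206,208,210,213): print(y,im[y,238:300])
E
```

```text
[[ 0.6214  0.1144  0.03  ]
 [ 0.6281 -0.1142  0.03  ]
 [ 0.5343 -0.1181  0.03  ]
 [ 0.5209  0.1096  0.03  ]]
0.22874037234999492
0.09390506275719118
0.22813075129206167
0.10062740791406037
[[ 0.5237  0.1133  0.03  ]
 [ 0.6172  0.1145  0.03  ]
 [ 0.6284 -0.1049  0.03  ]]
flange [[ 0.5794 -0.0812  0.085 ]] [[ 0.5833 -0.0793  0.085 ]]
tip [[ 0.5792 -0.0805  0.106 ]] [[ 0.5809 -0.0781  0.106 ]]
[[ 0.6082 -0.0516  0.082 ]
 [ 0.6069 -0.1075  0.082 ]
 [ 0.5475 -0.1085  0.082 ]
 [ 0.548  -0.0535  0.082 ]] [ 0.5777 -0.0803  0.082 ]
195 [110 121 114 122  86  54  67 114 128 113  85  51  93 182 274 280 210 101
  86 126 125 116 121 124 120 111  94  78  41  20  58 122 126 136 123 125
 104  68  56  53  35  49  70  69 118 117 106 122 100 122 137 187 207 245
 253 246 258 250 242 254 254 270]
198 [110 123 120 121  93  65  69 128 128 121  55  46  84 175 265 279 242 128
  74 104 126 135 122 127 107 130 117  94  59  32  70 106 123 125 117 131
 104  46  52  52  50  62  73  80 116 105 118 131 108 106 122 200 249 250
 262 256 273 283 304 295 292 281]
206 [129 105 113 117 111  62  75  97 131 123  97  56  64 
[... 270 characters left out ...]
77 171
 114 122 115 143 128 144 128 126 134 113  67  27  25  75 122 117 122 128
 119  86  66  47  49  58  67  80 102 108 127 118 101 106 111 152 232 255
 258 254 261 259 259 249 264 259]
210 [121 117 104 124 107  89  43  73 132 135 107  87  62  87 211 299 283 190
 115 113 117 127 120 114 131 111 120 126  83  57  29  42 115 114 127 127
 111  94  52  66  65  42  38  60  91 108 124 117 118 110 120 128 206 262
 257 265 271 270 263 262 262 270]
213 [122 118 121 117 120  89  55  58 118 124  93  57  49  85 194 282 279 213
 118  86 112 137 127 119 117 132 119 116 104  52  14  54 112 135 120 125
 125  97  76  57  58  78  32  62  75  97 123 116 109 122 112 132 149 170
 163 162 175 167 158 145 146 142]
```

```bash
cat > vise.py <<'E'
from h import *
np.set_printoptions(precision=4,suppress=True)
im=cv2.imread("pics/top0raw.png");g=cv2.GaussianBlur(im.astype(np.float32).sum(2),(0,0),.6)
def edge_rows(c,r0,r1,thr,up):
    col=g[:,c]
    rr=range(r0,r1)
    for r in rr:
        a,b=col[r],col[r+1]
        if (a-thr)*(b-thr)<=0 and (a>b)==up: return r+(a-thr)/(a-b)
# bed top edge: bright->dark going down
top=[(c,edge_rows(c,182,195,270,True)) for c in range(236,300)]
bot=[(c,edge_rows(c,212,226,270,False)) for c in range(236,300)]
L=[]
for nm,e in(("top",top),("bot",bot)):
    e=np.array([x for x in e if x[1] is not None]);
    P=plane("top",e,.03)[:,:2]
    for _ in range(3):
        k=np.polyfit(P[:,1],P[:,0],1);r=P[:,0]-np.polyval(k,P[:,1]);P=P[abs(r)<.003]
    print(nm,k,len(P),r.std());L.append(k)
def edge_cols(r,c0,c1,thr,up):
    row=g[r]
    for c in range(c0,c1):
        a,b=row[c],row[c+1]
        if (a-thr)*(b-thr)<=0 and (a>b)==up: return c+(a-thr)/(a-b)
e=np.array([(edge_cols(r,226,240,270,True),r) for r in range(192,219)],float);e=e[~np.isnan(e[:,0])]
P=plane("top",e,.03)[:,:2];k=np.polyfit(P[:,0],P[:,1],1);print("+y end",k,np.polyval(k,.571),np.std(P[:,1]-np.polyval(k,P[:,0])))
# parallel
for thr,up,z,c0,c1,nm in((190,False,.042,249,254,"parL"),(190,True,.042,252,258,"parR"),(95,True,.076,245,250,"jaw front edge top"),(95,False,.076,243,247,"jaw back edge top")):
    e=np.array([(edge_cols(r,c0,c1,thr,up),r) for r in list(range(195,203))+list(range(208,214))],float);e=e[~np.isnan(e[:,0])]
    P=plane("top",e,z)[:,:2];k=np.polyfit(P[:,0],P[:,1],1);print(nm,k,np.polyval(k,.575),len(P))
m=cv2.inRange(im[180:230,225:320],(0,0,0),(255,255,255))
print("cam",ray("top",(0,0))[0],ray("scene",(0,0))[0])
E
python3 vise.py
```

```text
top [-0.0432  0.6258] 64 0.00042954379751030265
bot [-0.0374  0.5258] 62 0.000384483286062906
+y end [0.0425 0.0888] 0.11304739496386579 0.0002621680628117459
parL [0.0361 0.0336] 0.05436194914004257 14
parR [0.0344 0.0254] 0.04522302653591151 14
jaw front edge top [0.0373 0.0429] 0.06436944334411404 14
jaw back edge top [0.0239 0.0584] 0.07213668180368597 14
cam [0.555  0.032  1.0679] [1.4041 0.4692 0.6998]
```

```bash
python3 - <<'E'
from h import *
np.set_printoptions(precision=4,suppress=True)
s=lambda x,y:(205+x/8-.5,170+y/8-.5)
print("fixed top",plane("scene",[s(553,280),s(612,292),s(690,182),s(633,170)],.076))
print("slide top",plane("scene",[s(300,215),s(345,225),s(455,130),s(395,115)],.076))
# predicted
yaw=.041;R=np.array([[np.cos(yaw),-np.sin(yaw)],[np.sin(yaw),np.cos(yaw)]])
# centre from edges
O=np.array([.5758,.0005])
for z,p in((.076,(37,77.3)),(.076,(-37,77.3)),(.042,(33,49.3)),(.042,(33,69.3)),(.030,(50,112.5)),(.03,(-50,112.5)),(.03,(50,-112.5)),(.03,(-50,-112.5)),(.085,(0,-81))):
    w=np.r_[O+R@np.array(p)/1000,z];a=proj("top",w)[0];b=proj("scene",w)[0]
    print(p,z,w,(a-[225,180]+.5)*8,(b-[205,170]+.5)*8)
E
```

```text
fixed top [[0.6071 0.0819 0.076 ]
 [0.6051 0.1018 0.076 ]
 [0.5366 0.0989 0.076 ]
 [0.5379 0.0786 0.076 ]]
slide top [[ 0.6086 -0.01    0.076 ]
 [ 0.6075  0.0064  0.076 ]
 [ 0.5407  0.013   0.076 ]
 [ 0.5408 -0.0102  0.076 ]]
(37, 77.3) 0.076 [0.6096 0.0793 0.076 ] [141.7965 100.1523] [542.1204 282.119 ]
(-37, 77.3) 0.076 [0.5357 0.0762 0.076 ] [154.6346 310.3092] [629.3401 165.0341]
(33, 49.3) 0.042 [0.6068 0.0511 0.042 ] [223.7423 111.2662] [469.9713 341.2663]
(33, 69.3) 0.042 [0.6059 0.0711 0.042 ] [168.934 114.738] [525.6284 355.1669]
(50, 112.5) 0.03 [0.6211 0.115  0.03  ] [50.4933 77.7761] [628.3281 445.2044]
(-50, 112.5) 0.03 [0.5212 0.1109 0.03  ] [ 66.6444 349.1862] [738.2937 279.4478]
(50, -112.5) 0.03 [ 0.6304 -0.1099  0.03  ] [659.8825  39.1183] [ 22.7944 289.5314]
(-50, -112.5) 0.03 [ 0.5305 -0.114   0.03  ] [678.9633 310.6838] [162.483  143.9764]
(0, -81) 0.085 [ 0.5791 -0.0804  0.085 ] [600.8144 175.94  ] [161.3525 101.3957]
```

```bash
python3 - <<'E'
from h import *
np.set_printoptions(precision=4,suppress=True)
im=cv2.imread("pics/top0raw.png")
def quad(x0,y0,x1,y1,k=8):
    sub=im[y0:y1,x0:x1];return cv2.resize(sub,None,fx=k,fy=k,interpolation=cv2.INTER_CUBIC)
# stone top: brown medium brightness
def minrect(x0,y0,x1,y1,f,z,name,k=8):
    s=quad(x0,y0,x1,y1,k);m=f(s.astype(int)).astype(np.uint8)*255
    m=cv2.morphologyEx(m,cv2.MORPH_OPEN,np.ones((7,7)))
    n,l,st,_=cv2.connectedComponentsWithStats(m);i=1+np.argmax(st[1:,4]);mm=(l==i).astype(np.uint8)
    c=max(cv2.findContours(mm,0,2)[0],key=cv2.contourArea)[:,0,:]
    px=(c+.5)/k-.5+[x0,y0];P=plane("top",px,z)[:,:2]
    r=cv2.minAreaRect((P*1000).astype(np.float32));print(name,r);cv2.imwrite(f"pics/m_{name}.png",np.hstack([s,cv2.cvtColor(mm*255,8)]))
S=lambda a:a.sum(2)
print(im[204,374:404].tolist())
minrect(372,186,408,220,lambda a:(S(a)>130)&(S(a)<340)&(a[:,:,2]-a[:,:,0]>25),.045,"stone")
print(im[228:236,150:166].sum(2))
minrect(146,218,175,244,lambda a:(S(a)>330)&(a[:,:,2]-a[:,:,0]<30),.048,"hub")
E
```

```text
[[114, 136, 155], [117, 137, 157], [115, 135, 152], [112, 132, 152], [112, 132, 152], [98, 117, 132], [52, 65, 74], [18, 26, 35], [15, 21, 35], [16, 25, 37], [24, 39, 56], [34, 53, 76], [38, 54, 81], [38, 56, 82], [40, 54, 81], [39, 56, 83], [37, 56, 82], [38, 55, 81], [39, 54, 81], [41, 60, 86], [40, 58, 83], [38, 54, 80], [35, 51, 72], [42, 57, 73], [68, 84, 99], [105, 127, 144], [115, 138, 154], [113, 135, 155], [119, 140, 160], [112, 132, 152]]
stone ((569.7304077148438, -344.78424072265625), (51.41284942626953, 67.50405883789062), 87.61907958984375)
[[394 387 399 401 406 401 377 356 304 193 131 107 184 265 304 315]
 [398 385 409 387 384 374 350 336 310 249 149 122 181 299 308 322]
 [404 396 384 367 342 328 329 313 329 282 221 140 183 288 322 313]
 [393 393 360 336 318 307 327 320 310 313 275 193 145 234 295 299]
 [389 344 334 325 311 315 313 312 306 315 300 248 130 149 201 206]
 [385 343 311 308 299 307 314 320 313 310 324 288 197 125  97 123]
 [387 354 320 321 302 317 307 311 318 312 310 310 251 172  97  84]
 [390 376 355 321 317 303 311 287 321 316 296 310 286 219 107  87]]Traceback (most recent call last):
  File "<stdin>", line 18, in <module>
  File "<stdin>", line 10, in minrect
    return _wrapfunc(a, 'argmax', axis=axis, out=out, **kwds)
    return bound(*args, **kwds)
ValueError: attempt to get argmax of an empty sequence
```

View pics/m_stone.png

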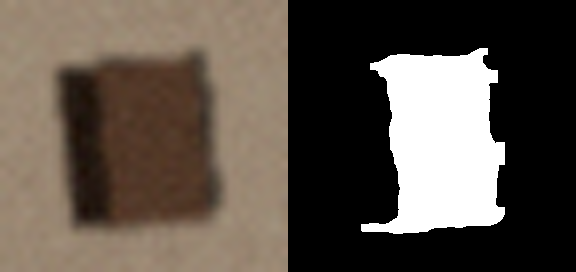

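```bash
python3 - <<'E'
from h import *
np.set_printoptions(precision=4,suppress=True)
im=cv2.imread("pics/top0raw.png")
def minrect(x0,y0,x1,y1,f,z,name,k=8):
    s=cv2.resize(im[y0:y1,x0:x1],None,fx=k,fy=k,interpolation=cv2.INTER_CUBIC);m=f(cv2.GaussianBlur(s,(0,0),4).astype(float)).astype(np.uint8)*255
    m=cv2.morphologyEx(m,cv2.MORPH_OPEN,np.ones((31,31)))
    n,l,st,_=cv2.connectedComponentsWithStats(m);i=1+np.argmax(st[1:,4]);mm=(l==i).astype(np.uint8)
    c=max(cv2.findContours(mm,0,2)[0],key=cv2.contourArea)[:,0,:]
    px=(c+.5)/k-.5+[x0,y0];P=plane("top",px,z)[:,:2]
    r=cv2.minAreaRect((P*1000).astype(np.float32));print(name,r,P.mean(0));o=s.copy();cv2.drawContours(o,[c],-1,(0,255,0),1);cv2.imwrite(f"pics/m_{name}.png",np.hstack([s,o]))
print(im[232,146:166].tolist())
minrect(372,186,408,220,lambda a:(a[:,:,2]>58)&(a[:,:,2]/(a[:,:,0]+1)>1.65),.045,"stone2")
minrect(146,218,185,244,lambda a:(a.sum(2)>235)&(a[:,:,2]-a[:,:,0]<24),.048,"hub")
s=lambda x,y:(345+x/6-.5,195+y/6-.5); s2=lambda x,y:(138+(x-540)/6-.5,160+y/6-.5)
print("scene hub top",plane("scene",[s(178,103),s(172,133),s(255,135),s(238,100)],.048))
c=lambda x,y:(120+x/6-.5,210+y/6-.5)
print("handle top",plane("top",[c(316,80)],.079),plane("scene",[s(82,62)],.079),)
print("stone scene top",plane("scene",[s2(573,98),s2(633,112),s2(697,62),s2(640,45)],.045),"bottom",plane("scene",[s2(580,168),s2(635,182),s2(705,132)],0))
E
```

```text
[[90, 110, 122], [112, 129, 147], [117, 135, 154], [113, 132, 152], [110, 131, 148], [101, 114, 129], [100, 110, 124], [98, 109, 118], [95, 103, 113], [98, 104, 113], [96, 104, 113], [93, 105, 114], [91, 102, 113], [96, 105, 114], [92, 98, 110], [76, 82, 90], [37, 45, 48], [46, 48, 55], [61, 66, 74], [61, 68, 77]]
stone2 ((569.1647338867188, -347.65960693359375), (55.65116882324219, 36.25560760498047), 1.5676852464675903) [ 0.5688 -0.3516]
hub ((493.6893005371094, 328.8797912597656), (23.880352020263672, 25.977197647094727), 89.50330352783203) [0.494  0.3292]
scene hub top [[0.4908 0.3144 0.048 ]
 [0.5131 0.3176 0.048 ]
 [0.4998 0.3495 0.048 ]
 [0.4778 0.3371 0.048 ]]
handle top [[0.5274 0.2772 0.079 ]] [[0.5223 0.278  0.079 ]]
stone scene top [[ 0.598  -0.3604  0.045 ]
 [ 0.596  -0.3238  0.045 ]
 [ 0.5427 -0.3254  0.045 ]
 [ 0.5411 -0.3638  0.045 ]] bottom [[ 0.5962 -0.3676  0.    ]
 [ 0.5947 -0.333   0.    ]
 [ 0.5406 -0.3304  0.    ]]
```

View pics/m_hub.png

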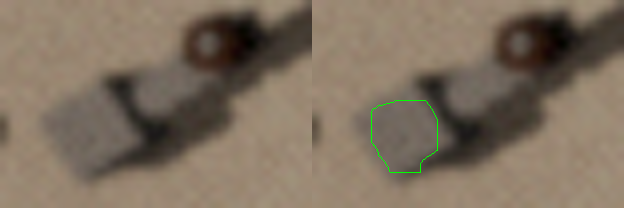

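View pics/m_stone2.png

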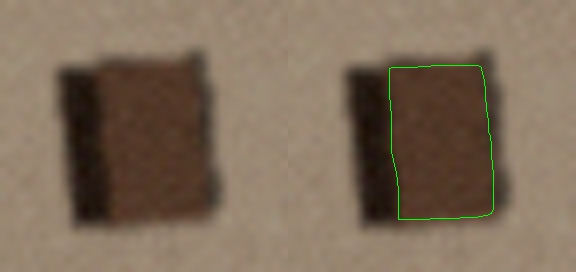

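```bash
python3 - <<'E'
from h import *
np.set_printoptions(precision=4,suppress=True)
H=plane("top",[(146+x/8-.5,218+y/8-.5) for x,y in((40,122),(102,79),(145,136),(88,182))],.048)
hd=plane("top",[(146+210/8-.5,218+43/8-.5)],.079)[0]
c=H.mean(0);print(H,c,hd,np.linalg.norm((hd-c)[:2]),np.degrees(np.arctan2(*(hd-c)[1::-1])))
for i in range(4):
    d=H[(i+1)%4]-H[i];print(np.linalg.norm(d),np.degrees(np.arctan2(d[1],d[0]))%90)
print("stone",plane("top",[(391.2,203.1)],.045))
sh=np.array([.5274-.4954,0]);a=np.array([.5223,.278])-np.array([.4954,.3296]);print(np.hypot(*a),np.degrees(np.arctan2(a[1],a[0])))
from bench import env,kinematics,monitor
from scipy.spatial.transform import Rotation as Ro
def q(yaw): # tool x down, tool z (jaw dir) at yaw
    z=np.array([np.cos(yaw),np.sin(yaw),0]);x=np.array([0,0,-1.]);return Ro.from_matrix(np.c_[x,np.cross(z,x),z]).as_quat()
M=Ro.from_quat(monitor.sense()["ee_rot"]).as_matrix();print(M, q(0))
for nm,p,y in(("stone",(.569,-.346,.01),2.3),("seat",(.573,.06,.06),2.3),("crank",(.494,.329,.02),33),("shaft",(.579,-.081,.12),33)):
    for yy in range(-180,181,15):
        k=kinematics.ik(np.array(p),q(np.radians(yy)));print(nm,yy,None if k is None else k.round(2))
E
```

```text
[[0.4993 0.3478 0.048 ]
 [0.5143 0.3253 0.048 ]
 [0.4935 0.3099 0.048 ]
 [0.4774 0.3306 0.048 ]] [0.4961 0.3284 0.048 ] [0.5273 0.2783 0.079 ] 0.058975557649182844 -58.09784437372975
0.027080502898613676 33.598235921366005
0.025887526479718873 36.44150049542998
0.0262391941121258 37.77029151014277
0.027851233669704892 38.118421836352255
stone [[ 0.5696 -0.3493  0.045 ]]
0.05819080683406956 -62.46616556206663
[[-0.0006 -0.9557  0.2944]
 [-0.001   0.2944  0.9557]
 [-1.      0.0002 -0.0011]] [0.     0.7071 0.     0.7071]
stone -180 [-0.72  0.84  1.24 -0.    1.06  2.42]
stone -165 [-0.72  0.84  1.24 -0.    1.06  2.16]
stone -150 [-0.72  0.84  1.24 -0.    1.06  1.9 ]
stone -135 [-0.72  0.84  1.24 -0.    1.06  1.63]
stone -120 [-0.72  0.84  1.24 -0.    1.06  1.37]
stone -105 [-0.72  0.84  1.24 -0.    1.06  1.11]
stone -90 [-0.72  0.84  1.24 -0.    1.06  0.85]
stone -75 [-0.72  0.84  1.24 -0.    1.06  0.59]
stone -60 [-0.72  0.84  1.24  0.    1.06  0.33]
stone -45 [-0.72  0.84  1.24 -0.    1.06  0.06]
stone -30 [-0.72  0.84  1.24 -0.    1.06 -0.2 ]
stone -15 [-0.72  0.84  1.24 -0.    1.06 -
[... 3193 characters left out ...]
 0.71]
shaft -45 [-0.34  0.55  1.45 -0.    1.14  0.45]
shaft -30 [-0.34  0.55  1.45 -0.    1.14  0.18]
shaft -15 [-0.34  0.55  1.45 -0.    1.14 -0.08]
shaft 0 [-0.34  0.55  1.45 -0.    1.14 -0.34]
shaft 15 [-0.34  0.55  1.45 -0.    1.14 -0.6 ]
shaft 30 [-0.34  0.55  1.45 -0.    1.14 -0.86]
shaft 45 [-0.34  0.55  1.45 -0.    1.14 -1.12]
shaft 60 [-0.34  0.55  1.45 -0.    1.14 -1.39]
shaft 75 [-0.34  0.55  1.45 -0.    1.14 -1.65]
shaft 90 [-0.34  0.55  1.45 -0.    1.14 -1.91]
shaft 105 [-0.34  0.55  1.45 -0.    1.14 -2.17]
shaft 120 [-0.34  0.55  1.45 -0.    1.14 -2.43]
shaft 135 [-0.34  0.55  1.45 -0.    1.14 -2.7 ]
shaft 150 None
shaft 165 None
shaft 180 [-0.34  0.55  1.45 -0.    1.14  2.8 ]
```

```bash
cat >> h.py <<'E'
from scipy.spatial.transform import Rotation as Ro
def q(yaw):
    z=np.array([np.cos(yaw),np.sin(yaw),0]);x=np.array([0,0,-1.]);return Ro.from_matrix(np.c_[x,np.cross(z,x),z]).as_quat()
def st(monitor,tag=""):
    s=monitor.sense();z=Ro.from_quat(s["ee_rot"]).as_matrix()[:,2]
    print(tag,"t%.2f"%s["clock"],"p",s["position"].round(4),"yaw%.2f"%np.degrees(np.arctan2(z[1],z[0])),"F",s["contact_force"].round(2),"T",s["ft_torque"].round(3),"gap%.3f"%s["finger_gap"]);return s
def snap(eyes,n,name,box=None,k=8,b=1.6):
    f=eyes.grab_frame(n)["frame"][:,:,::-1];cv2.imwrite(f"pics/{name}_raw.png",f)
    if box: x0,y0,w,h=box;f=f[y0:y0+h,x0:x0+w]
    else:k=1.5
    f=np.clip(f.astype(float)*b,0,255).astype(np.uint8)
    cv2.imwrite(f"pics/{name}.png",cv2.resize(f,None,fx=k,fy=k,interpolation=cv2.INTER_CUBIC))
E
python3 - <<'E'
from h import *
from bench import env,kinematics,monitor,eyes
Q=q(.04)
env.reach(np.array([.569,-.347,.12]),Q);st(monitor)
print(env.movel(np.array([.569,-.347,.006]),velocity=.12,guard=8));st(monitor)
env.close_gripper(40);st(monitor)
print(env.movel(np.array([.569,-.347,.15]),velocity=.2));st(monitor)
snap(eyes,"scene","s1")
E
```

```text
t3.42 p [ 0.5694 -0.3463  0.1201] yaw2.35 F [ 0.11  0.02 -0.35] T [ 0.013 -0.023 -0.013] gap0.999
False
 t4.52 p [ 0.5694 -0.3474  0.0069] yaw2.29 F [ 0.86 -0.37 -0.21] T [ 0.046  0.02  -0.049] gap1.004
 t4.88 p [ 0.5692 -0.3473  0.0068] yaw2.29 F [-1.37 -0.02  5.49] T [0.12  0.306 0.002] gap0.695
False
 t5.74 p [ 0.5685 -0.3465  0.1482] yaw2.29 F [ 0.05 -0.2  -3.5 ] T [-0.021 -0.016 -0.023] gap0.699
```

View pics/s1.png

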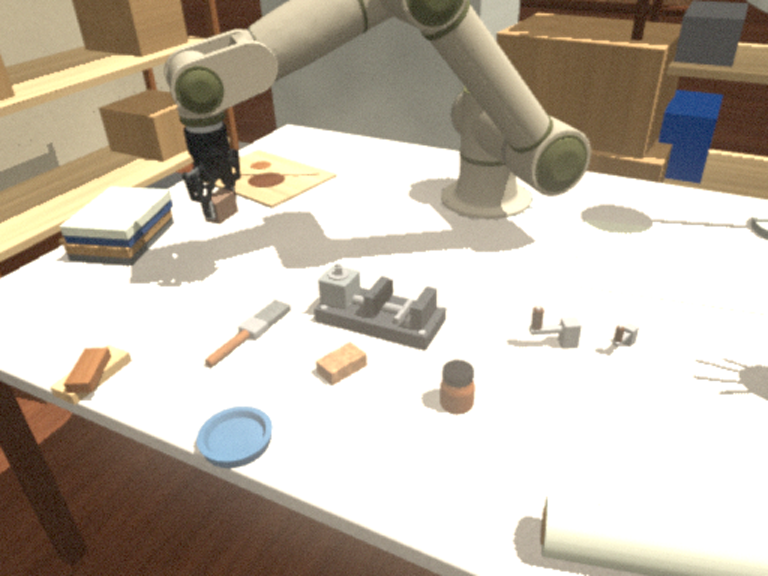

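```bash
python3 - <<'E'
from h import *
from bench import env,kinematics,monitor,eyes
Q=q(.041)
env.movel(np.array([.569,-.347,.20]),velocity=.25)
env.reach(np.array([.5738,.050,.16]),Q);st(monitor)
env.movel(np.array([.5738,.050,.065]),velocity=.12);st(monitor)
print(env.movel(np.array([.5738,.050,.043]),velocity=.03,guard=5));st(monitor)
snap(eyes,"scene","s2",(195,140,120,95),6,1.4)
snap(eyes,"top","t2",(225,165,100,70),8)
E
```

```text
t7.62 p [0.5742 0.049  0.16  ] yaw2.28 F [ 0.75  0.17 -2.31] T [-0.003  0.014  0.052] gap0.697
 t8.57 p [0.5743 0.0499 0.0658] yaw2.34 F [-0.14  0.27 -2.05] T [ 0.002 -0.017  0.008] gap0.697
True
 t9.12 p [0.5737 0.05   0.0487] yaw2.35 F [-1.34  0.01  5.11] T [0.009 0.061 0.009] gap0.695
```

View pics/s2.png

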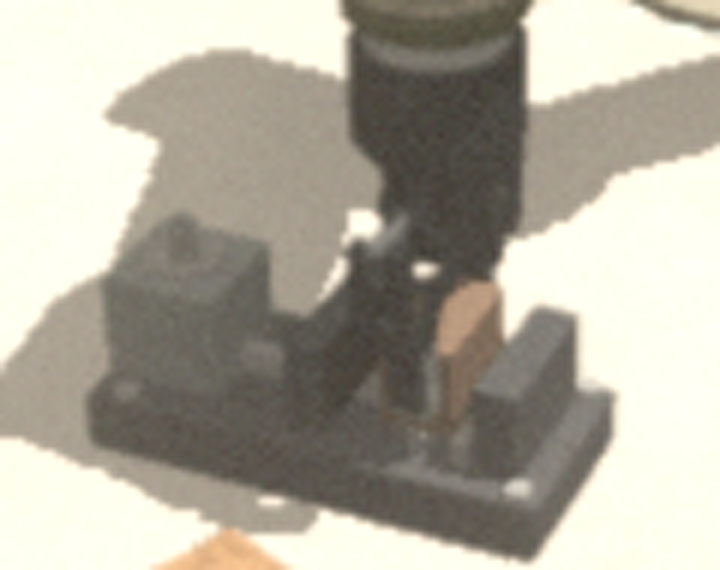

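View pics/t2.png

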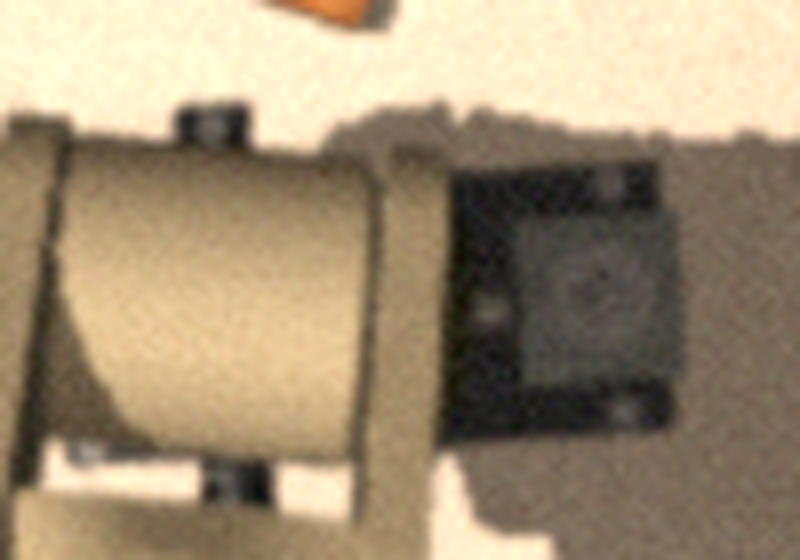

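```bash
python3 - <<'E'
from h import *
from bench import env,kinematics,monitor,eyes
p=np.array([.5738,.050,.0490])
env.movel(p,velocity=.03);st(monitor)
d=np.array([-.041,1,0])
print(env.movel(p+d*.022,velocity=.03,guard=7));s=st(monitor)
# press on a touch further to square it
P=s["position"];P[2]=.0488
print(env.movel(P+d*.003,velocity=.02,guard=8));s=st(monitor)
snap(eyes,"scene","s3",(195,140,120,95),6,1.4)
E
```

```text
t9.47 p [0.5738 0.05   0.0487] yaw2.35 F [ 0.6  -0.66 -0.84] T [-0.016 -0.129  0.031] gap0.701
True
 t9.94 p [0.5731 0.0608 0.0487] yaw2.38 F [-0.28 -1.38  3.13] T [-0.374 -0.101 -0.008] gap0.695
True
 t10.15 p [0.5731 0.0607 0.0488] yaw2.40 F [-0.23 -2.32  3.04] T [-0.196 -0.054 -0.028] gap0.699
```

View pics/s3.png

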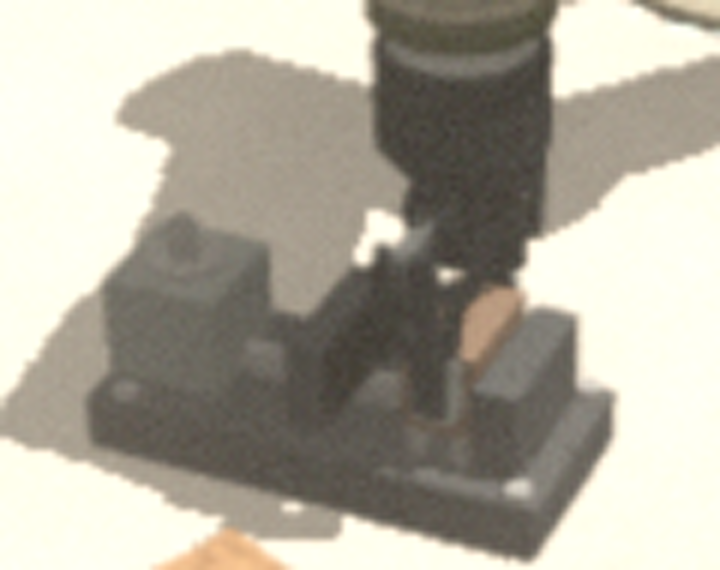

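```bash
python3 - <<'E'
from h import *
from bench import env,kinematics,monitor,eyes
env.release();s=st(monitor)
P=s["position"].copy();P[2]=.16
print(env.movel(P,velocity=.2,guard=15));st(monitor)
Q=q(np.radians(33))
env.reach(np.array([.4955,.3285,.14]),Q);st(monitor)
snap(eyes,"top","t4",(225,180,95,50),8)
snap(eyes,"scene","s4",(205,160,98,75),8,1.4)
E
```

```text
t10.58 p [0.5726 0.0606 0.0481] yaw2.38 F [-0.17 -0.14 -0.43] T [-0.055 -0.007  0.013] gap0.998
False
 t11.29 p [0.5721 0.0606 0.1588] yaw2.38 F [0.62 0.22 0.43] T [ 0.046 -0.003 -0.002] gap0.999
 t12.38 p [0.4961 0.3275 0.1398] yaw32.90 F [-0.43 -0.47 -0.8 ] T [-0.017  0.012 -0.044] gap0.999
```

View pics/t4.png

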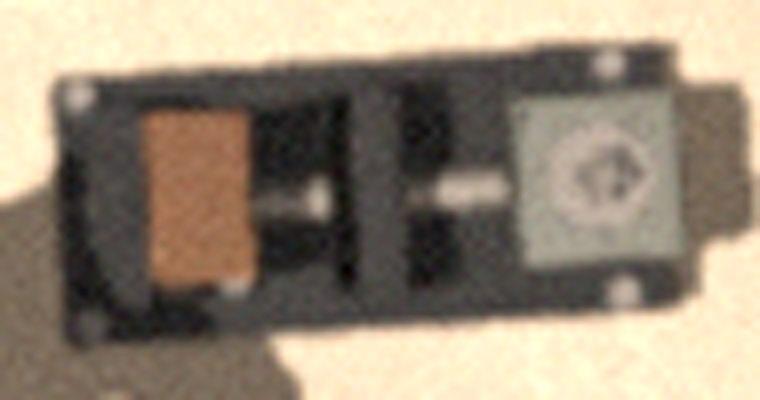

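View pics/s4.png

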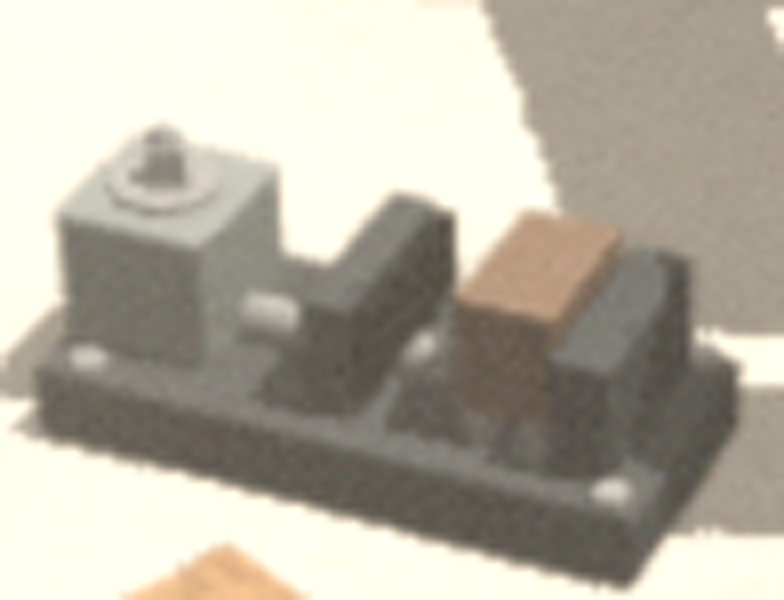

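```bash
python3 - <<'E'
from h import *
np.set_printoptions(precision=4,suppress=True)
im=cv2.imread("pics/t4_raw.png");x0,y0,k=235,185,8
s=cv2.resize(im[y0:y0+40,x0:x0+30],None,fx=k,fy=k,interpolation=cv2.INTER_CUBIC).astype(float)
m=((s[:,:,2]-s[:,:,0])>25).astype(np.uint8)*(s[:,:,2]<118).astype(np.uint8)
m=cv2.morphologyEx(m,cv2.MORPH_OPEN,np.ones((15,15)))
c=max(cv2.findContours(m,0,2)[0],key=cv2.contourArea)[:,0,:]
P=plane("top",(c+.5)/k-.5+[x0,y0],.087)[:,:2]
print(cv2.minAreaRect((P*1000).astype(np.float32)))
g=im.astype(float).sum(2);im0=cv2.imread("pics/top0raw.png").astype(float).sum(2)
print("parallel col",im0[190:220,252:255].mean(1).round())
print("bed col253", g[182:226,253].round())
O=np.array([.5758,.0005]);R=Ro.from_euler("z",.041).as_matrix()[:2,:2]
print("seat pred",O+R@[0,.0595])
E
```

```text
((574.499755859375, 59.22126770019531), (61.60049819946289, 37.76979064941406), 1.5307552814483643)
parallel col [117. 119. 137. 169. 230. 255. 257. 273. 262. 270. 264. 261. 253. 254.
 259. 270. 270. 261. 256. 255. 264. 258. 250. 252. 252. 230. 183. 137.
 118. 125.]
bed col253 [470. 455. 461. 453. 467. 425. 282. 157. 123. 126. 127. 125. 183. 221.
 228. 223. 240. 218. 225. 233. 214. 219. 227. 219. 219. 217. 220. 227.
 214. 227. 208. 214. 244. 261. 227. 164. 138. 137. 131. 145. 176. 197.
 197. 204.]
seat pred [0.5734 0.0599]
```

```bash
python3 - <<'E'
from h import *
from bench import env,kinematics,monitor,eyes
print(plane("top",[(253,204.6)],.042))
p=np.array([.4958,.3285,.013])
print(env.movel(p,velocity=.12,guard=8));st(monitor)
env.close_gripper(60);st(monitor)
print(env.movel(np.r_[p[:2],.16],velocity=.18));st(monitor)
snap(eyes,"scene","s5",(330,130,130,100),6,1.4)
E
```

```text
[[0.57413472 0.05025961 0.042     ]]
False
 t13.68 p [0.4962 0.3287 0.0137] yaw33.00 F [-0.3   0.47  1.1 ] T [-0.015 -0.021  0.098] gap0.999
 t14.25 p [0.496  0.3286 0.0133] yaw33.00 F [-0.54 -0.09  3.68] T [-0.07   0.092 -0.   ] gap0.316
False
 t15.22 p [0.4952 0.3282 0.1585] yaw33.00 F [ 0.49 -0.21 -3.87] T [ 0.014  0.017 -0.004] gap0.321
```

View pics/s5.png

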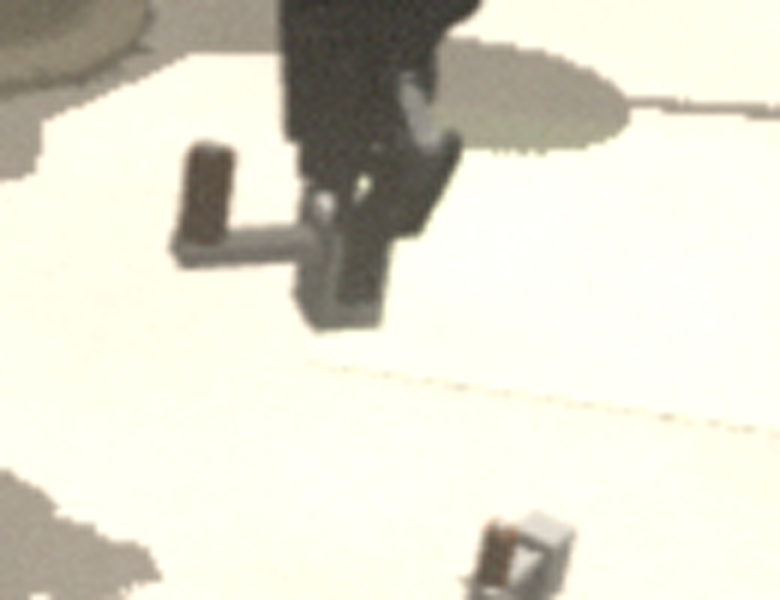

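```bash
python3 - <<'E'
from h import *
from bench import env,kinematics,monitor,eyes
Q=q(np.radians(33))
a=np.array([.5795,-.0803,.150])
env.reach(np.r_[a[:2],.17],Q);env.movel(np.r_[a[:2],.126],velocity=.12);st(monitor)
snap(eyes,"scene","s6",(195,100,110,100),6,1.4)
snap(eyes,"top","t6",(225,165,100,70),8)
E
```

```text
t17.32 p [ 0.5798 -0.08    0.1265] yaw33.03 F [-0.42 -0.79 -3.65] T [ 0.023 -0.019  0.013] gap0.316
```

View pics/s6.png

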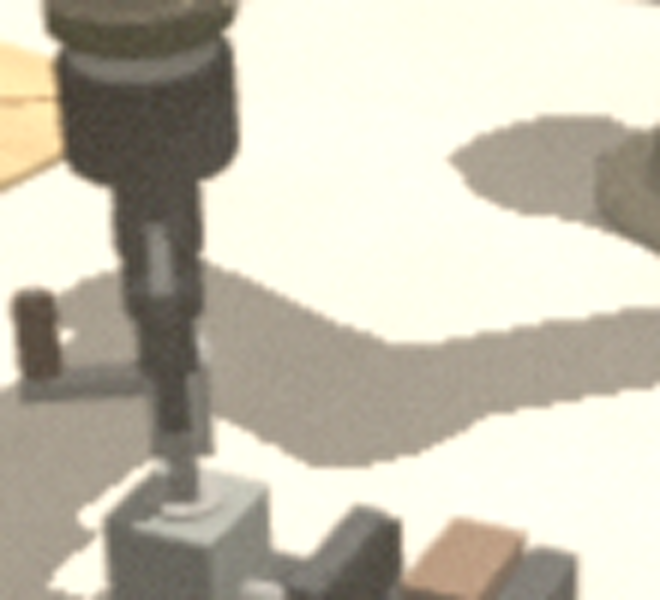

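View pics/t6.png

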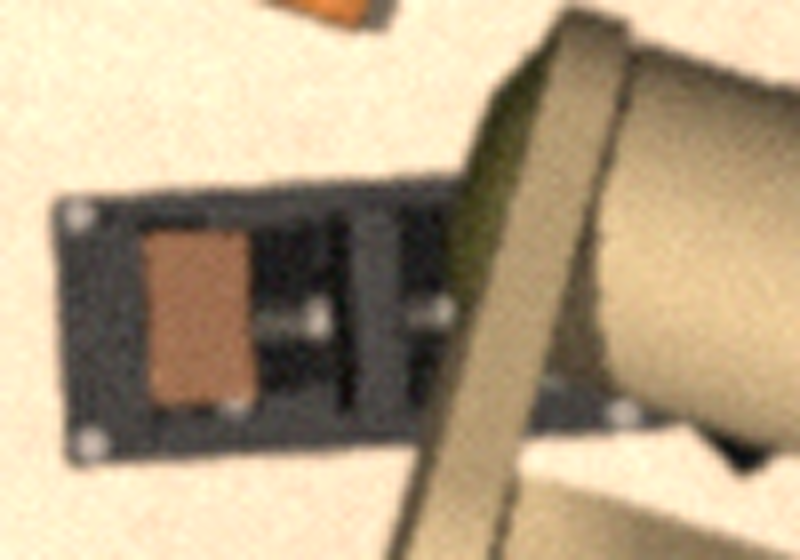

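```bash
python3 - <<'E'
from h import *
from bench import env,kinematics,monitor,eyes
a=np.array([.5795,-.0803])
print(env.movel(np.r_[a,.0985],velocity=.04,guard=5));st(monitor)
E
```

```text
True
 t17.87 p [ 0.5792 -0.0807  0.1111] yaw33.00 F [ 1.93 -2.87 -4.6 ] T [-0.572 -0.305  0.005] gap0.320
```

```bash
python3 - <<'E'
from h import *
from bench import env,kinematics,monitor,eyes
st(monitor)
a=np.array([.5795,-.0803])
d=np.array([.545,-.839])
env.movel(np.r_[a+d*.0012,.1112],velocity=.02);st(monitor)
print(env.movel(np.r_[a+d*.0012,.0985],velocity=.03,guard=6));st(monitor)
E
```

```text
t17.87 p [ 0.5792 -0.0807  0.1111] yaw33.00 F [ 1.93 -2.87 -4.6 ] T [-0.572 -0.305  0.005] gap0.320
 t18.12 p [ 0.5797 -0.0814  0.1107] yaw33.00 F [-2.83 -2.25 -4.84] T [-0.352  0.441 -0.007] gap0.318
True
 t18.57 p [ 0.5796 -0.0815  0.0983] yaw33.01 F [-0.39  0.54  5.84] T [0.046 0.025 0.011] gap0.321
```

```bash
python3 - <<'E'
from h import *
from bench import env,kinematics,monitor,eyes
env.release();s=st(monitor)
c=np.array([.5796,-.0815]);d=np.array([.545,-.839])
print(env.movel(np.r_[s["position"][:2],.18],velocity=.2,guard=12));st(monitor)
env.movel(np.r_[c+d*.11,.19],velocity=.3);
snap(eyes,"scene","s7",(195,130,110,100),7,1.4)
snap(eyes,"top","t7",(225,165,100,70),8)
E
```

```text
t19.18 p [ 0.5785 -0.0815  0.0969] yaw33.01 F [-0.29 -0.44 -1.1 ] T [-0.002 -0.005  0.037] gap1.002
False
 t19.74 p [ 0.578  -0.0813  0.179 ] yaw33.01 F [-0.67 -0.28  0.42] T [-0.017 -0.054 -0.012] gap0.999
```

View pics/s7.png

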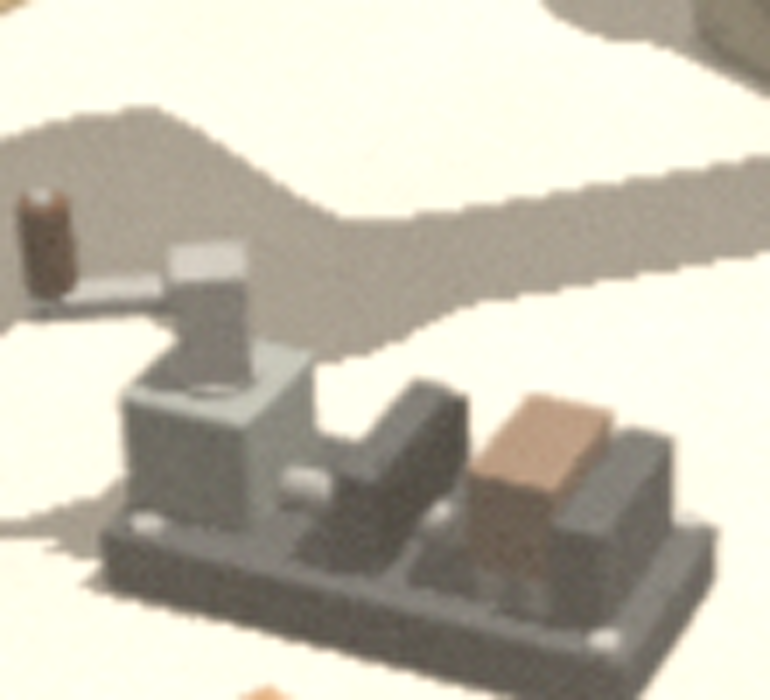

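View pics/t7.png

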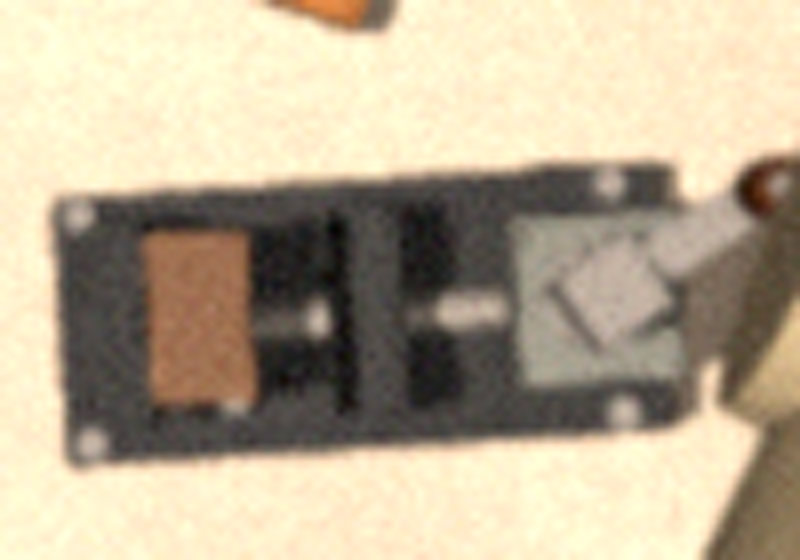

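```bash
python3 - <<'E'
from h import *
c=lambda x,y:(225+x/8-.5,165+y/8-.5)
a=plane("top",[c(615,292)],.133)[0];b=plane("top",[c(768,187)],.164)[0];print(a,b,np.hypot(*(b-a)[:2]),np.degrees(np.arctan2(*(b-a)[1::-1])))
from bench import env,kinematics,monitor,eyes
C=np.array([.5794,-.0815]);th=np.radians(-57);h=C+.06*np.array([np.cos(th),np.sin(th)])
st(monitor)
env.movel(np.r_[h,.19],velocity=.2)
print(env.movel(np.r_[h,.130],velocity=.1,guard=6));st(monitor)
env.close_gripper(40);st(monitor)
E
```

```text
[ 0.57914401 -0.07966869  0.133     ] [ 0.6109069  -0.12588547  0.164     ] 0.0560791573037879 -55.50086377414142
 t20.36 p [ 0.639  -0.1729  0.1889] yaw33.05 F [-0.24  0.6   0.39] T [-0.03  -0.007  0.038] gap1.004
False
 t21.51 p [ 0.6124 -0.1321  0.1306] yaw33.00 F [-0.11 -0.19  0.13] T [0.021 0.05  0.027] gap1.001
 t22.12 p [ 0.6122 -0.1319  0.1302] yaw33.01 F [ 0.89 -0.21  1.13] T [ 0.014 -0.05  -0.012] gap0.223
```

```bash
cat > turn.py <<'E'
from h import *
import sys
from bench import env,kinematics,monitor,eyes
def turn(C,th0,total,step,v,r=.06,z=.130,stop=None,verbose=1,settle=0):
    n=int(round(total/step));rows=[];t=th0
    for i in range(n):
        t-=step;a=np.radians(t);u=np.array([np.cos(a),np.sin(a)])
        env.movel(np.r_[C+r*u,z],velocity=v)
        if settle: env.hold(settle)
        s=monitor.sense();F=s["contact_force"];p=s["position"][:2]-C
        ang=np.degrees(np.arctan2(p[1],p[0]))
        tang=np.array([np.sin(a),-np.cos(a)]) # clockwise direction
        Ft=-F[:2]@tang;Fr=F[:2]@u
        rows.append((t,Ft,Fr,F[2],ang,np.hypot(*p)))
        if verbose: print("t%.2f th%.0f Ft%.2f Fr%.2f Fz%.2f ang%.1f r%.4f gap%.3f"%(s["clock"],t,Ft,Fr,F[2],ang%360-360,np.hypot(*p),s["finger_gap"]))
        if stop and Ft>stop: break
    return t,rows
E
python3 - <<'E'
from turn import *
turn(np.array([.5794,-.0812]),-57,90,15,.06)
E
```

```text
t22.53 th-72 Ft2.42 Fr4.04 Fz1.49 ang-71.9 r0.0605 gap0.221
t22.94 th-87 Ft2.66 Fr4.83 Fz3.07 ang-86.6 r0.0606 gap0.220
t23.35 th-102 Ft2.97 Fr4.65 Fz2.46 ang-101.6 r0.0607 gap0.223
t23.76 th-117 Ft3.40 Fr5.19 Fz3.69 ang-116.6 r0.0608 gap0.226
t24.17 th-132 Ft4.03 Fr5.05 Fz4.48 ang-131.6 r0.0608 gap0.221
t24.57 th-147 Ft3.59 Fr4.88 Fz4.82 ang-146.7 r0.0607 gap0.220
```

```bash
python3 - <<'E'
from turn import *
C=np.array([.5794,-.0812])
turn(C,-147,270,15,.1,r=.0612,stop=8)
snap(eyes,"scene","s8",(195,110,110,110),6,1.4)
E
```

```text
t24.88 th-162 Ft2.38 Fr-2.13 Fz1.15 ang-162.0 r0.0610 gap0.224
t25.19 th-177 Ft2.18 Fr-3.10 Fz1.24 ang-177.0 r0.0608 gap0.220
t25.50 th-192 Ft2.18 Fr-5.75 Fz-0.03 ang-191.9 r0.0607 gap0.221
t25.81 th-207 Ft2.11 Fr-5.92 Fz0.31 ang-206.8 r0.0606 gap0.225
t26.12 th-222 Ft2.68 Fr-6.71 Fz0.25 ang-221.7 r0.0604 gap0.226
t26.43 th-237 Ft1.35 Fr-7.80 Fz0.75 ang-236.5 r0.0603 gap0.228
t26.73 th-252 Ft1.51 Fr-7.69 Fz1.72 ang-251.3 r0.0602 gap0.224
t27.04 th-267 Ft1.24 Fr-6.96 Fz2.76 ang-266.2 r0.0601 gap0.222
t27.35 th-282 Ft2.76 Fr-8.37 Fz3.05 ang-281.1 r0.0600 gap0.221
t27.66 th-297 Ft1.30 Fr-6.45 Fz4.14 ang-296.1 r0.0599 gap0.220
t27.97 th-312 Ft2.71 Fr-6.20 Fz5.27 ang-311.1 r0.0599 gap0.224
t28.27 th-327 Ft2.01 Fr-3.99 Fz5.85 ang-326.1 r0.0599 gap0.223
t28.58 th-342 Ft2.98 Fr-4.42 Fz5.45 ang-341.2 r0.0600 gap0.219
t28.89 th-357 Ft1.97 Fr-4.67 Fz3.20 ang-356.4 r0.0602 gap0.219
t29.20 th-372 Ft1.53 Fr-3.44 Fz2.73 ang-11.5 r0.0604 gap0.222
t29.51 th-387 Ft2.21 Fr-4.31 Fz1.88 ang-26.7 r0.0606 gap0.224
t29.82 th-402 Ft2.24 Fr-3.66 Fz-0.47 ang-41.8 r0.0608 gap0.224
t30.12 th-417 Ft2.46 Fr-3.04 Fz0.19 ang-56.7 r0.0610 gap0.222
```

View pics/s8.png

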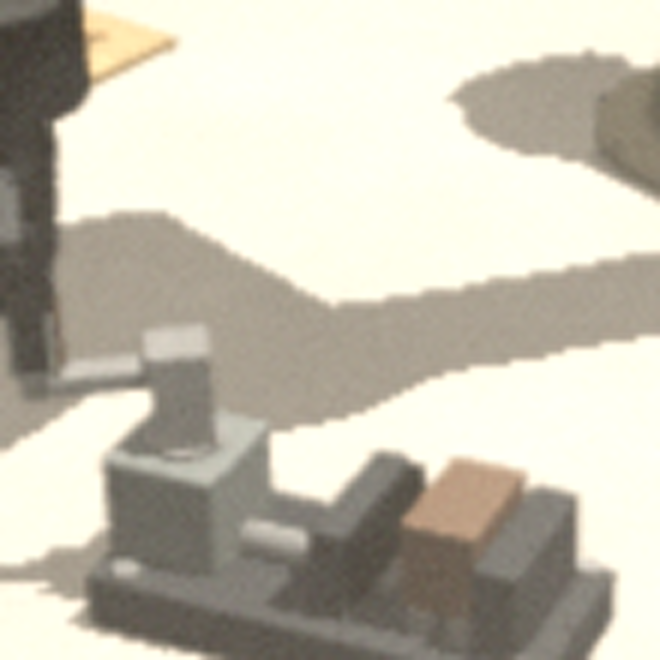

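```bash
cat > gturn.py <<'E'
from turn import *
def gturn(C,r,th0,total,step,v,target,z=.130,maxtrip=1):
    t=th0;n=int(round(total/step));trip=0
    for i in range(n):
        a0=np.radians(t);a=np.radians(t-step)
        F0=monitor.sense()["contact_force"]
        tm=(a0+a)/2;tang=np.array([np.sin(tm),-np.cos(tm)]);Ft0=-F0[:2]@tang
        g=target-Ft0
        hit=env.movel(np.r_[C+r*np.array([np.cos(a),np.sin(a)]),z],velocity=v,guard=g)
        s=monitor.sense();F=s["contact_force"];p=s["position"][:2]-C
        ang=np.degrees(np.arctan2(p[1],p[0]));u=p/np.hypot(*p);tg=np.array([u[1],-u[0]])
        print("t%.2f th%.0f g%.1f hit%d Ft0 %.2f Ft %.2f Fr %.2f Fz %.2f ang%.1f r%.4f"%(s["clock"],t-step,g,hit,Ft0,-F[:2]@tg,F[:2]@u,F[2],(ang%360)-360,np.hypot(*p)))
        t-=step
        if hit:
            t=t+step-(((t+step)-ang)%360); trip+=1
            if trip>=maxtrip:break
    return t
E
python3 - <<'E'
from gturn import *
C=np.array([.5792,-.0816])
t,_=turn(C,-417,150,15,.1,r=.0604,stop=8)
t=gturn(C,.0604,t,30,10,.05,9)
t=gturn(C,.0604,t,30,10,.05,7)
t=gturn(C,.0604,t,30,10,.05,5,maxtrip=3)
E
```

```text
t30.48 th-432 Ft2.19 Fr-0.92 Fz0.55 ang-71.7 r0.0606 gap0.221
t30.79 th-447 Ft1.72 Fr-0.46 Fz-0.52 ang-86.6 r0.0607 gap0.220
t31.10 th-462 Ft2.73 Fr0.87 Fz1.82 ang-101.6 r0.0606 gap0.225
t31.41 th-477 Ft1.42 Fr1.62 Fz3.47 ang-116.5 r0.0606 gap0.222
t31.72 th-492 Ft2.13 Fr3.05 Fz4.99 ang-131.6 r0.0606 gap0.222
t32.02 th-507 Ft2.06 Fr3.30 Fz6.00 ang-146.8 r0.0606 gap0.219
t32.33 th-522 Ft2.61 Fr3.52 Fz6.39 ang-161.9 r0.0605 gap0.219
t32.64 th-537 Ft3.13 Fr2.58 Fz6.24 ang-177.0 r0.0605 gap0.223
t32.95 th-552 Ft3.09 Fr2.18 Fz6.79 ang-192.1 r0.0605 gap0.220
t33.26 th-567 Ft2.63 Fr0.33 Fz6.27 ang-207.0 r0.0604 gap0.221
t33.47 th-577 g6.4 hit1 Ft0 2.65 Ft 2.02 Fr 1.11 Fz 4.61 ang-211.2 r0.0603
t33.67 th-581 g4.9 hit1 Ft0 2.11 Ft 1.91 Fr 1.12 Fz 5.41 ang-215.1 r0.0602
t33.88 th-585 g3.0 hit1 Ft0 2.00 Ft 1.40 Fr 1.28 Fz 4.94 ang-218.9 r0.0602
t34.09 th-589 g3.5 hit1 Ft0 1.51 Ft 2.35 Fr 0.70 Fz 5.22 ang-222.8 r0.0602
t34.30 th-593 g2.6 hit1 Ft0 2.40 Ft 2.96 Fr 0.11 Fz 4.86 ang-226.6 r0.0602
```

```bash
python3 - <<'E'
from gturn import *
C=np.array([.5793,-.0816])
t=-586.6
for tgt,v in((10,.04),(9,.03),(9,.02),(8,.02),(7,.02),(7,.03),(8,.03)):
    t=gturn(C,.0604,t,12,12,v,tgt)
print(t)
E
```

```text
t34.77 th-599 g7.0 hit0 Ft0 2.95 Ft 4.69 Fr -0.53 Fz 6.20 ang-238.0 r0.0603
t35.35 th-611 g4.4 hit0 Ft0 4.59 Ft 6.14 Fr -1.27 Fz 6.76 ang-249.7 r0.0603
t36.13 th-623 g3.1 hit0 Ft0 5.94 Ft 6.23 Fr -1.12 Fz 6.78 ang-261.5 r0.0602
t36.47 th-635 g2.0 hit1 Ft0 6.04 Ft 3.53 Fr -0.14 Fz 5.35 ang-264.2 r0.0601
t36.73 th-636 g3.5 hit1 Ft0 3.49 Ft 3.86 Fr -0.49 Fz 5.33 ang-264.6 r0.0601
t36.93 th-637 g3.2 hit1 Ft0 3.79 Ft 2.96 Fr -0.30 Fz 5.38 ang-265.2 r0.0601
t37.19 th-637 g5.1 hit1 Ft0 2.91 Ft 2.33 Fr -0.33 Fz 4.46 ang-267.7 r0.0601
-627.698904584082
```

```bash
python3 - <<'E'
from gturn import *
C=np.array([.5793,-.0816])
t,_=turn(C,-627.7,90,15,.1,r=.0604,stop=8,verbose=0)
t,_=turn(C,t,120,12,.03,r=.0604,stop=7.6)
print(t)
E
```

```text
t39.61 th-730 Ft4.94 Fr-1.60 Fz-5.47 ang-9.4 r0.0602 gap0.224
t40.18 th-742 Ft3.90 Fr-2.76 Fz-6.01 ang-21.6 r0.0603 gap0.222
t40.76 th-754 Ft3.74 Fr-2.88 Fz-4.89 ang-33.6 r0.0604 gap0.218
t41.33 th-766 Ft3.86 Fr-3.61 Fz-4.82 ang-45.5 r0.0604 gap0.220
t41.91 th-778 Ft3.61 Fr-3.69 Fz-4.11 ang-57.4 r0.0605 gap0.223
t42.48 th-790 Ft4.20 Fr-4.57 Fz-4.08 ang-69.2 r0.0605 gap0.224
t43.06 th-802 Ft3.56 Fr-4.24 Fz-2.68 ang-80.9 r0.0605 gap0.221
t43.63 th-814 Ft4.12 Fr-4.83 Fz-3.60 ang-92.7 r0.0605 gap0.220
t44.21 th-826 Ft3.32 Fr-4.81 Fz-2.41 ang-104.4 r0.0605 gap0.221
t44.78 th-838 Ft3.29 Fr-5.11 Fz-3.04 ang-116.1 r0.0604 gap0.224
-837.7
```

```bash
python3 - <<'E'
from gturn import *
st(monitor)
snap(eyes,"scene","s9",(195,110,110,110),6,1.4)
snap(eyes,"top","t9",(225,165,100,70),8)
E
```

```text
t44.78 p [ 0.5528 -0.1358  0.1313] yaw33.08 F [ 5.29  2.99 -3.04] T [ 0.503 -1.363 -0.043] gap0.224
```

View pics/s9.png

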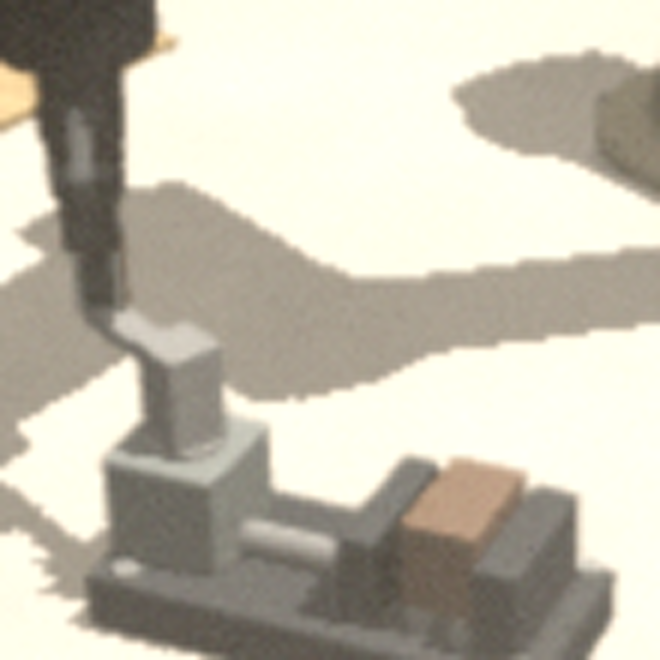

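View pics/t9.png

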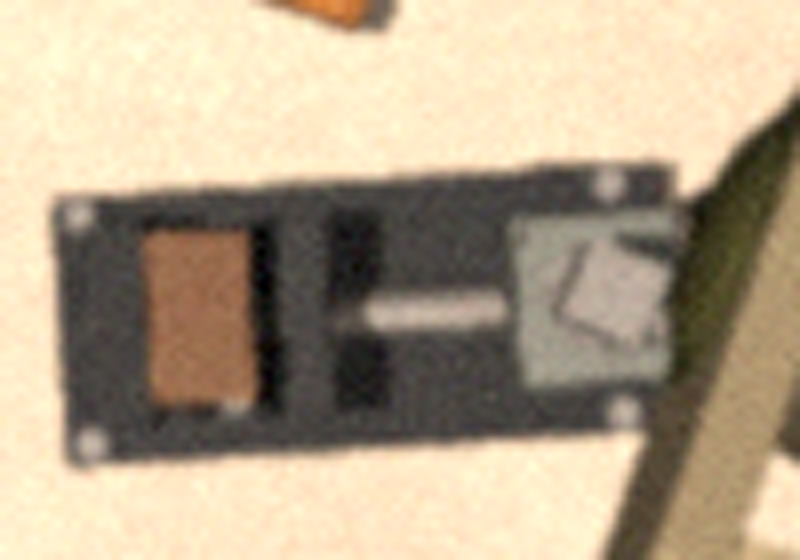

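```bash
python3 - <<'E'
from gturn import *
C=np.array([.5793,-.0816])
t,_=turn(C,-837.7,48,8,.025,r=.0604,stop=5.8)
print(t)
E
```

```text
t45.37 th-846 Ft4.01 Fr-4.82 Fz-2.90 ang-123.9 r0.0603 gap0.216
t45.85 th-854 Ft3.30 Fr-4.59 Fz-3.32 ang-131.7 r0.0603 gap0.222
t46.33 th-862 Ft4.74 Fr-2.83 Fz-2.49 ang-139.5 r0.0602 gap0.221
t46.82 th-870 Ft4.34 Fr-1.26 Fz-0.73 ang-147.5 r0.0601 gap0.220
t47.30 th-878 Ft5.32 Fr0.95 Fz1.03 ang-155.9 r0.0602 gap0.221
t47.78 th-886 Ft4.86 Fr1.78 Fz2.59 ang-164.3 r0.0602 gap0.225
-885.7
```

```bash
python3 - <<'E'
from gturn import *
C=np.array([.5793,-.0816])
t,_=turn(C,-885.7,32,8,.025,r=.0604,stop=7.5)
print(t)
snap(eyes,"top","t10",(225,165,100,70),8)
E
```

```text
t48.27 th-894 Ft4.75 Fr1.98 Fz3.79 ang-172.6 r0.0602 gap0.223
t48.75 th-902 Ft4.72 Fr1.97 Fz3.20 ang-180.7 r0.0602 gap0.224
t49.23 th-910 Ft4.17 Fr2.02 Fz3.82 ang-188.8 r0.0602 gap0.227
t49.72 th-918 Ft6.18 Fr2.01 Fz4.19 ang-196.8 r0.0602 gap0.223
-917.7
```

View pics/t10.png

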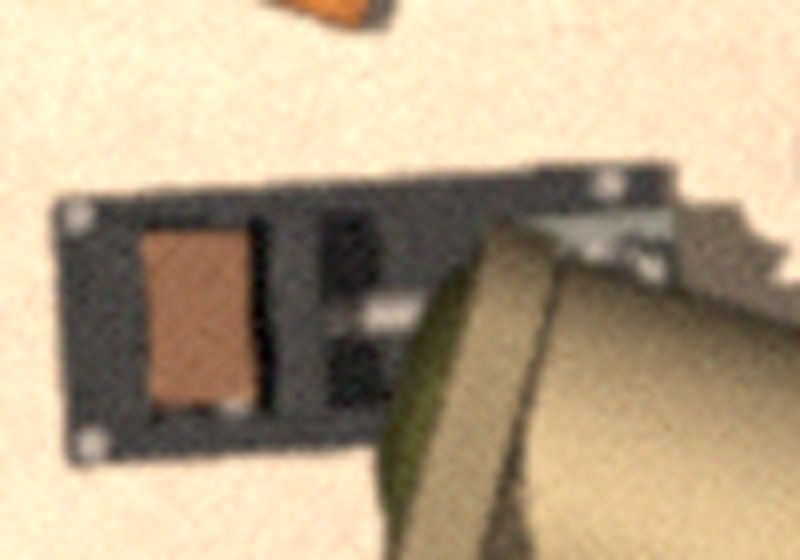

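```bash
python3 - <<'E'
from gturn import *
C=np.array([.5793,-.0816])
t,_=turn(C,-917.7,30,6,.02,r=.0604,stop=8)
print(t)
E
```

```text
t50.23 th-924 Ft5.46 Fr0.82 Fz3.96 ang-202.9 r0.0602 gap0.221
t50.70 th-930 Ft5.87 Fr0.63 Fz4.54 ang-208.9 r0.0602 gap0.220
t51.17 th-936 Ft5.91 Fr0.33 Fz2.66 ang-214.9 r0.0602 gap0.216
t51.63 th-942 Ft6.78 Fr-0.36 Fz3.58 ang-220.8 r0.0602 gap0.218
t52.10 th-948 Ft5.70 Fr-0.69 Fz3.69 ang-226.8 r0.0601 gap0.220
-947.7
```

```bash
python3 - <<'E'
from gturn import *
C=np.array([.5793,-.0816])
t,_=turn(C,-947.7,32,8,.03,r=.0604,stop=8.3)
print(t)
E
```

```text
t52.53 th-956 Ft5.80 Fr-0.50 Fz3.25 ang-234.8 r0.0601 gap0.222
t52.97 th-964 Ft6.48 Fr-0.93 Fz2.81 ang-242.7 r0.0601 gap0.222
t53.40 th-972 Ft6.21 Fr-1.23 Fz2.76 ang-250.6 r0.0601 gap0.221
t53.83 th-980 Ft5.98 Fr-2.44 Fz2.47 ang-258.5 r0.0601 gap0.222
-979.7
```

```bash
python3 - <<'E'
from gturn import *
C=np.array([.5793,-.0816])
t,_=turn(C,-979.7,24,8,.03,r=.0604,stop=7.8)
print(t)
snap(eyes,"top","t11",(225,165,100,70),8)
snap(eyes,"scene","s11",(240,150,60,60),10,1.4)
a=[cv2.imread(f"pics/{n}_raw.png").astype(int).sum(2)[206:214,254:282].mean(0).round() for n in("t9","t10","t11")]
for x in a:print(x.astype(int))
E
```

```text
t54.27 th-988 Ft7.55 Fr-1.79 Fz3.13 ang-266.4 r0.0601 gap0.223
t54.70 th-996 Ft7.94 Fr-3.08 Fz2.39 ang-274.2 r0.0601 gap0.222
-995.7
[220 202 164  72  25  42  86 124 140 142 137 128 107  84  70  70  70  72
  79 106 130 139 141 138 133 140 140 139]
[212 203 141  52  26  80 134 138 137 136 127 108  83  71  72  71  76  87
 102 124 127 115  99  92 105 117 129 169]
[288 287 291 286 261 189 143 138 133 136 124 100  95  97  98 112 132 154
 188 202 212 217 220 229 226 234 241 239]
```

View pics/s11.png

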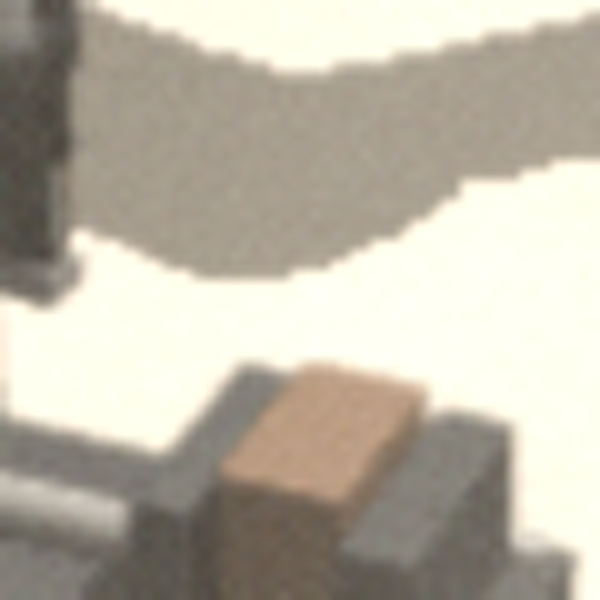

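View pics/t11.png

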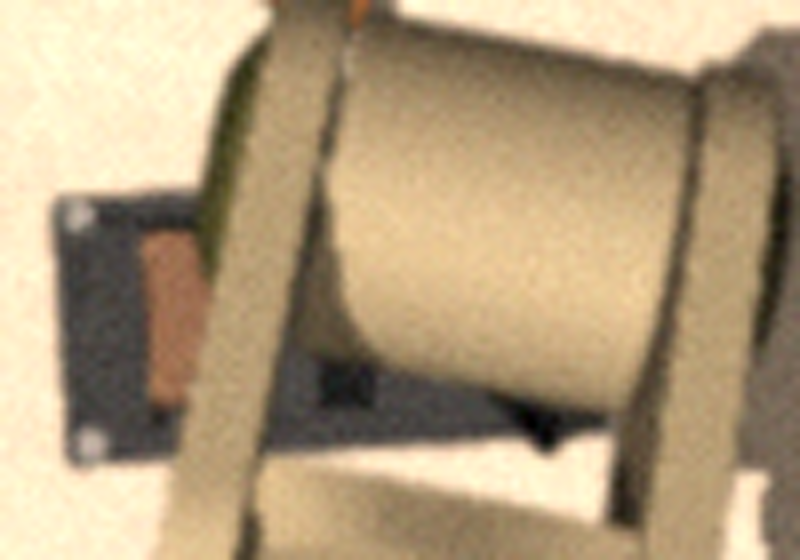

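```bash
python3 - <<'E'
from gturn import *
C=np.array([.5793,-.0816])
t,_=turn(C,-995.7,24,6,.025,r=.0604,stop=9.3)
print(t)
E
```

```text
t55.20 th-1002 Ft7.34 Fr-3.82 Fz2.97 ang-280.1 r0.0601 gap0.221
t55.60 th-1008 Ft7.05 Fr-2.48 Fz2.76 ang-286.0 r0.0600 gap0.225
t56.00 th-1014 Ft8.52 Fr-0.53 Fz2.45 ang-291.9 r0.0601 gap0.221
t56.40 th-1020 Ft7.53 Fr-2.40 Fz3.10 ang-297.8 r0.0601 gap0.223
-1019.7
```

```bash
python3 - <<'E'
from gturn import *
C=np.array([.5793,-.0816]);t=-1019.7
def avg(t):
    a=np.radians(t);tang=np.array([np.sin(a),-np.cos(a)]);v=[]
    for _ in range(6):
        v.append(-monitor.sense()["contact_force"][:2]@tang);env.hold(.01)
    return np.mean(v),np.std(v)
print(avg(t))
for i in range(4):
    t,r=turn(C,t,8,8,.03,r=.0604,verbose=0);m=avg(t);lag=(r[0][4]-t)%360;print(t,r[0][1:3],m,"lag",lag,monitor.sense()["clock"])
    if m[0]>9.5:break
E
```

```text
(np.float64(7.8884943412747015), np.float64(0.23036829620903265))
-1027.7 (np.float64(8.17269560420808), np.float64(-2.1845672283746564)) (np.float64(8.618971876914932), np.float64(0.37159930378816014)) lag 1.9478556888961975 56.9333
-1035.7 (np.float64(8.134637644513992), np.float64(-2.1022263566670936)) (np.float64(8.894459009823192), np.float64(0.5427747963879602)) lag 2.0575985827827026 57.4167
-1043.7 (np.float64(8.230360995502947), np.float64(-0.8058949310209511)) (np.float64(8.807445084563353), np.float64(0.3444680984819588)) lag 2.1695945273088455 57.9
-1051.7 (np.float64(9.77736558671746), np.float64(-0.9544087319437984)) (np.float64(9.353959635381056), np.float64(0.3745140749091612)) lag 2.21845281242031 58.3833
```

```bash
python3 - <<'E'
from gturn import *
C=np.array([.5793,-.0816]);t=-1051.7
def avg(t):
    a=np.radians(t);tang=np.array([np.sin(a),-np.cos(a)]);v=[]
    for _ in range(6):
        v.append(-monitor.sense()["contact_force"][:2]@tang);env.hold(.01)
    return np.mean(v)
for i in range(2):
    t,r=turn(C,t,7,7,.03,r=.0604,verbose=0);m=avg(t);print(t,m,"lag",(r[0][4]-t)%360,monitor.sense()["clock"])
    if m>10.3:break
snap(eyes,"scene","s12",(205,130,100,80),8,1.4)
E
```

```text
-1058.7 9.23812533763221 lag 2.2628572281312245 58.825
-1065.7 9.223974764349398 lag 2.282856978537666 59.2667
```

View pics/s12.png

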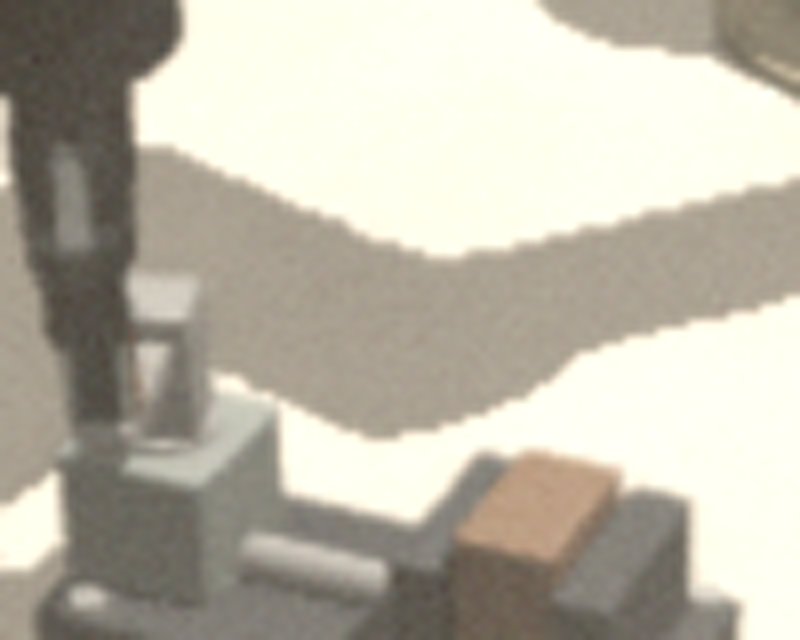

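```bash
python3 - <<'E'
from gturn import *
C=np.array([.5793,-.0816]);t=-1065.7
t,r=turn(C,t,9,9,.03,r=.0604);print((r[0][4]-t)%360)
s=st(monitor)
p=s["position"];a=np.degrees(np.arctan2(p[1]-C[1],p[0]-C[0]));print(a)
Q=q(np.radians(a+90));k=kinematics.ik(p,Q);print(k-s["joints"])
E
```

```text
t59.78 th-1075 Ft10.04 Fr0.46 Fz-1.11 ang-352.4 r0.0602 gap0.220
2.2858820083320097
 t59.78 p [ 0.639  -0.0736  0.1295] yaw33.12 F [-0.47 10.04 -1.11] T [ 1.913 -0.155 -0.085] gap0.220
7.585882008331883
[-0.0041513  -0.01535431  0.0264776   0.0107322  -0.03708541 -1.13256373]
```

```bash
python3 - <<'E'
from gturn import *
s=monitor.sense();p=s["position"]
env.set_joints(kinematics.ik(p,q(np.radians(97.6))));st(monitor)
env.release();s=st(monitor)
print(env.movel(np.r_[s["position"][:2],.21],velocity=.18,guard=8));st(monitor)
E
```

```text
t60.83 p [ 0.6396 -0.0713  0.1304] yaw97.64 F [ 2.9  10.47  4.57] T [ 2.112 -0.325 -0.046] gap0.221
 t61.49 p [ 0.639  -0.0737  0.1295] yaw97.59 F [0.32 0.39 0.19] T [ 0.002 -0.001  0.002] gap0.997
False
 t62.09 p [ 0.6386 -0.0736  0.2088] yaw97.60 F [-0.44  0.36 -0.21] T [-0.003  0.005 -0.007] gap0.997
```

```bash
python3 - <<'E'
from gturn import *
env.movel(np.array([.60,-.25,.27]),velocity=.3);st(monitor)
snap(eyes,"top","t13",(225,165,100,70),8)
snap(eyes,"scene","s13",(195,130,110,100),7,1.4)
E
```

```text
t62.88 p [ 0.6001 -0.2487  0.2688] yaw97.65 F [ 0.34  0.89 -0.53] T [0.006 0.029 0.001] gap1.001
```

View pics/t13.png

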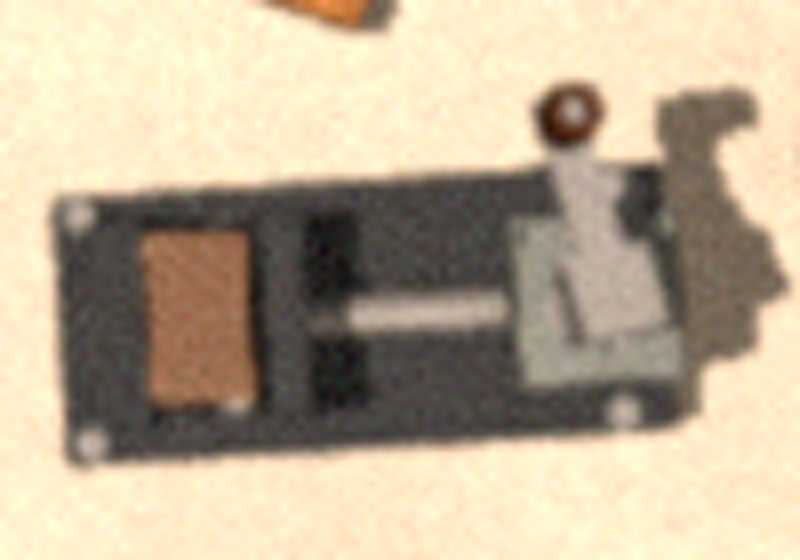

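View pics/s13.png

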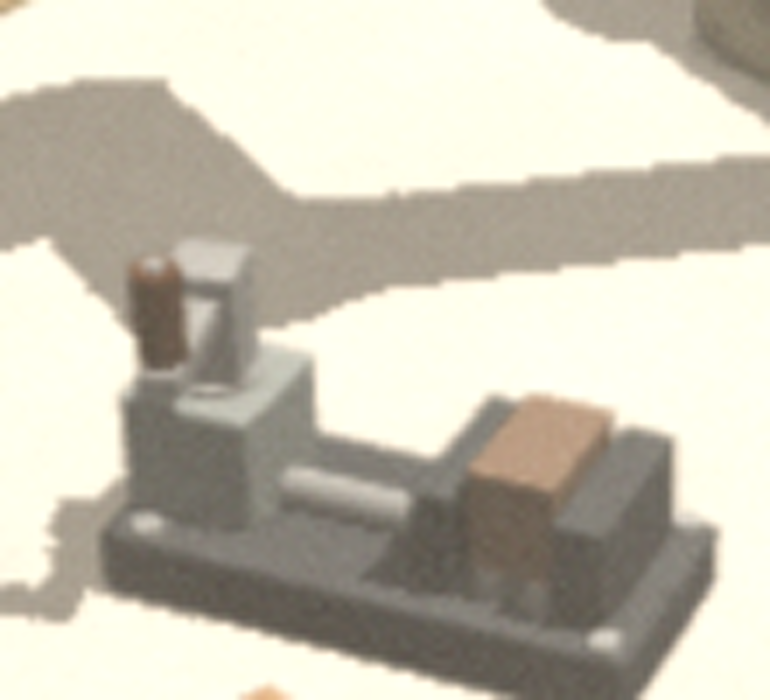

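```bash
python3 -c "
from bench import job,monitor
print(job.hand_in(), monitor.sense()['clock'])"
```

```text
the job is handed in; nothing more can be done
the job is handed in; nothing more can be done
```

The job is handed in at about 63 s of the 72 s allowed: the stone is in the vise and clamped, and the crank is fully down on the shaft. I put the clamping force at roughly 100–150 N; that is an estimate from the handle force.

**Stone:** I set it on the parallels, pushed it against the fixed jaw until the force sensor showed contact, then let go. The top camera put its centre within about 1 mm of the predicted seat, before clamping. The last pictures show it in the same place, with the jaw pad against it.

**Crank:** It dropped straight onto the square without searching and stopped at the height expected for fully down. I turned it about 2.8 turns clockwise by the handle and then let go. The last pictures show it still seated with its handle free.

**Clamping:** The force at the handle rose to about 10 N, from a free-running reading of about 4–6 N. That reading changed with crank angle and speed, so the estimate is loose, but it stays well under the 250 N at which the stone cracks.

**Checks that disagreed:**
- The quick guarded force readings were useless because they tripped while the crank was still turning freely. I judged the clamping from slow steps instead.
- The two cameras differed by up to about 4 mm on single points, such as the shaft.
- I did not check the bystanders in a full picture at the end. The arm never went near them, and no unexpected contact forces showed.

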